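# Tip a phone screen out of its stand and lay it on the heater

### The arm

A 7-joint arm with a two-finger parallel gripper is mounted at the origin on the work surface. World frame = base frame: x ahead of the robot, y to its left, z up, the work surface at z = 0. Lengths are in m, angles in rad, forces in N, time in s.
With the tool pointing down it reaches from about 0.4 to 0.925 m from the base axis. Payload 4.1 kg.
Tool frame: the origin (TCP) lies midway between the tips of the shut fingers; the grasp point (between the pads) lies 19 mm behind it (robot.hold_point_z is the distance from the TCP to the grasp point, in m); z points along the fingers, y is the line along which they close (so a half turn about z gives the same grasp; the last joint's range is limited). The gripper opens to 85 mm and grips with 20 to 120 N. Pads are 22 mm wide; open, the fingers measure 114 mm over their backs; the gripper's body (76 mm by 85 mm) begins 54 mm behind the grasp point. The pads swing forward as they close: fully open they stand 13 mm farther back than shut.
Start: joints at [-1.415, 0.398, 0.045, 1.537, -0.019, 1.207, -0.051], TCP at [0.164, 0.629, 0.231] pointing down, gripper open.
Joint ranges: [-2.82, 2.82], [-0.49, 2.23], [-1.37, 1.46], [0, 2.46], [-1.36, 4.5], [0.23, 2], [-2.94, 2.94]. Speed limits (rad/s): [2.57, 2.57, 3.14, 3.14, 3.14, 3.14, 3.14].

### API

Orientations are given as a unit quaternion [x, y, z, w].
In Python, from plant import get_state, cams, ticket, robot gives the robot as it stands.
- The arm moves only by the shell command python3 -m handwheel 'ROWS' [FORCE]. ROWS is JSON, a list of rows, each a list of 7 numbers: the shift along the world's x, y, z in m, then the turn, a rotation vector about the world's x, y, z in rad, then the opening, from -1 (shut) to 1 (fully open). In form: [[dx, dy, dz, ax, ay, az, grip], ...]. A call has 1 to 5 rows; each row shifts and turns the commanded pose from where the row before left it; what a row does not reach is not made up. A row lasts 1/10 s, in which the tool goes at most 50 mm and 8.59 degrees, less where a joint would pass 70% of its speed; a pose out of reach is approached as far as the arm can. A call is refused whole if a number of a shift passes 0.05 or a number of a turn 0.15, either way. A call with a gripper value outside its range is refused whole. The fingers move at their own pace and stop on an object; FORCE is the grip in N (left out, the last holds). Time passes only in rows, so rows that do not move let the fingers close. It gives the time, the measured TCP pose, the force, the opening and the grip force at its end, in the units of the state.
- get_state(): the state, without advancing time (a new reading comes with each control period).
- cams.snapshot(name): name is "scene" or "top" or "wrist"; returns a dict with "frame" (420x560x3 uint8, red, green, blue), "fx", "fy", "cx", "cy" (pixels), "xyz" and "rotation" of the camera in the world; the wrist camera has in their place "hand_eye" (4x4, takes a point from camera to tool coordinates, whose origin is the TCP and whose axes are the flange's). Camera axes: x right, y down, z forward; pixel columns grow to the right and rows downward; lengths in m; the calibration is good to about 2 mm. A picture is of the moment at which its call begins: read the wrist's pose just before it. There is no depth.
- ticket.sign_off(): hands the job in; it is judged then, once.
Trained networks look in a picture, given as the dict that the camera call returned (one of the last four; its "shot" number tells which), for a name from the list of things; names that differ only in an ending like _2 or _b are one class to them, and where a whole thing is asked for, a point or a joint stands for the part that bears it (a point fixed in the world has none). Each returns a list of dicts, best first, with "conf" (0 to 1); they miss things now and then, are a little off and sometimes report something else, mostly with a low value. They report only what shows in the picture. A call takes as long as a camera call. They do not tell look-alikes from the thing itself.
- cams.look_for(target, picture): "rect" ([centre column, centre row, width, height] in pixels, round what is visible of it).
- cams.silhouettes(target, picture): "mask" (420x560 bool, what is visible of it) and "rect" ([centre column, centre row, width, height] in pixels, round what is visible of it).
The state is a dict: "time": time; "qpos": joint angles; "qvel": joint speeds; "tau": joint torques, N m; "tool_pos": TCP position; "eef_rot": TCP orientation; "wrist_force": force on the tool from outside, world axes, zero at the start; "moment": the same for the moment, N m; "finger_gap": finger opening in m; "grasp_force": force on a finger pad.
Only numpy, scipy, OpenCV 4.12 (cv2) and the standard library are available. Lean on these libraries where they do the work, as an engineer would, in place of code of your own. Each camera call takes 0.05 s, during which the arm holds its last target. There are 200 camera calls.

### The job

The black phone screen lies in a tip-up stand: press it down at the stand's open end so that its other end rises and stays up, then pick the screen up and lay it gently, face up and flat, in the middle of the white heater's metal plate, with its long side along the plate's. Don't drop it, and leave the aluminium phone shell in the other stand alone.

Things in the scene. Friction and masses are not known exactly. Their poses are not given: they have to be found in the camera images.
- screen: Loose screen panel of a small phone: black glass, 114 long (x) by 56 wide (y) by 5 mm thick (z), about 50 g. Origin: centre of its underside; z out of the display face (up). It lies level in a tip-up stand, lined up with it, origin 32 mm above the bench. Tipped up, pinch it across its 56 mm width some 35 mm on the +x side of its centre, where its underside is then 16 mm above the stand's walls.
- stand_a: The screen's fixed grey stand, 134 (x) by 84 (y) by 37 mm. Origin on the bench below the screen's centre. Walls on both sides and at the +x end, level with the screen's top; the -x end, towards the robot, is open. Inside: a stiff rocker, hinge along y at x -15, z 28 mm. 3 to 5 N on the screen 10 mm from its -x edge tips it 26 degrees to a stop, that edge going down 18 mm, +x end up; it stays so.
- plate_center (a point): Centre of the top of the heater's aluminium plate, 65 mm above the bench. The plate is 190 long (this frame's x) by 106 mm wide (y); z up. It is on a fixed white box 220 x 150 mm, 56 mm high, whose side bars and clamps stay below the plate's top.
- shell: Bare aluminium phone back shell with dark camera holes, 96 long (x) by 56 (y) by 5 mm, lying level in a second stand of the same kind; which side of the bench each stand is on varies. Origin: centre of its underside, z up. Not to be touched.
Things that resemble listed ones, but are neither listed nor needed, are in the scene too. Of the things that look like the screen, the middle-sized one is meant.

How it is judged:
By the outcome, as a careful person would: the job done as asked, in the order asked, and still so for the second after the job is handed in, with the robot touching nothing.
It also fails if it takes over 45 s, if anything falls off the work surface, if the arm or the gripper's body presses on something with over 40 N, if the wrist force passes 120 N, or if a joint passes its speed limit or range.

## Working session

There is one attempt and no reset: what is moved stays moved. The work goes in short steps, Python scripts to look and compute and a shell command to move; the robot and the scene stay as the last step left them, time stands still between calls to the robot, and variables do not carry over. Pictures are saved under pics/ and viewed, at most 10 in all, crops included, and the job is handed in when it is done.

```bash
ls; mkdir -p pics; cat > h.py <<'E'
import numpy as np, cv2
from plant import get_state, cams, ticket, robot
def ray(p,u,v):
    d=np.array([(u-p['cx'])/p['fx'],(v-p['cy'])/p['fy'],1.]);return np.array(p['xyz']),np.array(p['rotation'])@d
def at(p,u,v,z):
    o,d=ray(p,u,v);return o+d*(z-o[2])/d[2]
def proj(p,X):
    c=(np.asarray(X)-np.array(p['xyz']))@np.array(p['rotation']);return np.stack([p['fx']*c[...,0]/c[...,2]+p['cx'],p['fy']*c[...,1]/c[...,2]+p['cy']],-1)
E
python3 - <<'E'
from h import *
s=get_state();print({k:np.round(v,3) for k,v in s.items()}, robot.hold_point_z)
ims=[]
for n in ("top","scene"):
    p=cams.snapshot(n);ims.append(p['frame']);print(n,np.round(p['xyz'],3),np.round(p['rotation'],3).tolist(),p['fx'],p['cx'])
    cv2.imwrite(f'pics/{n}.png',p['frame'][:,:,::-1])
    for t in ("screen","stand_a","plate_center","shell"):
        for r in cams.look_for(t,p): print(t,np.round(r['rect']),round(r['conf'],2))
E
```

```text
pics
{'time': np.float64(0.0), 'qpos': array([-1.415,  0.399,  0.045,  1.538, -0.019,  1.207, -0.051]), 'qvel': array([ 0.001, -0.001, -0.001,  0.001,  0.   ,  0.001,  0.   ]), 'tau': array([-0.0000e+00, -4.7512e+01,  1.3640e+00, -2.5422e+01,  1.2000e-02,
        9.0000e-03, -0.0000e+00]), 'tool_pos': array([0.164, 0.628, 0.23 ]), 'eef_rot': array([ 0.127,  0.992, -0.001, -0.   ]), 'wrist_force': array([-0.358,  1.078, -0.407]), 'moment': array([ 0.039, -0.01 ,  0.004]), 'grasp_force': np.float64(0.0), 'finger_gap': np.float64(0.085)} 0.0187
top [ 0.504 -0.003  0.98 ] [0.711, -0.703, 0.013, -0.023] 429.46566223950094 283.7177781430973
screen [416. 282.  42.  40.] 0.93
screen [425. 126.  56.  76.] 0.77
screen [420. 212.  34.  56.] 0.7
stand_a [415. 210.  50.  60.] 0.85
shell [171. 214.  30.  48.] 0.78
scene [1.022 0.22  0.873] [0.49, 0.826, -0.238, -0.147] 447.878321923085 274.1952216256218
screen [221. 138.  22.  23.] 0.9
screen [182. 175.  47.  38.] 0.87
screen [121. 239.  52.  62.] 0.64
stand_a [181. 179.  65.  59.] 0.63
plate_center [291. 217. 113. 107.] 0.92
shell [404. 269.  34.  48.] 0.62
```

```bash
python3 - <<'E'
s=open('h.py').read().replace("np.array(p['rotation'])","R(p)").replace("def ray","from scipy.spatial.transform import Rotation\ndef R(p): return Rotation.from_quat(p['rotation']).as_matrix()\ndef ray",1)
open('h.py','w').write(s)
from h import *
t=cv2.imread('pics/top.png');p=cams.snapshot('top')
print(at(p,280,210,0), at(p,415,210,.037),at(p,171,214,.037))
cv2.imwrite('pics/topL.png',cv2.resize(t,(800,600),interpolation=cv2.INTER_CUBIC))
E
```

```text
[0.54205907 0.01990871 0.        ] [ 0.54377283 -0.27644175  0.037     ] [0.52924423 0.25935343 0.037     ]
```

View pics/topL.png

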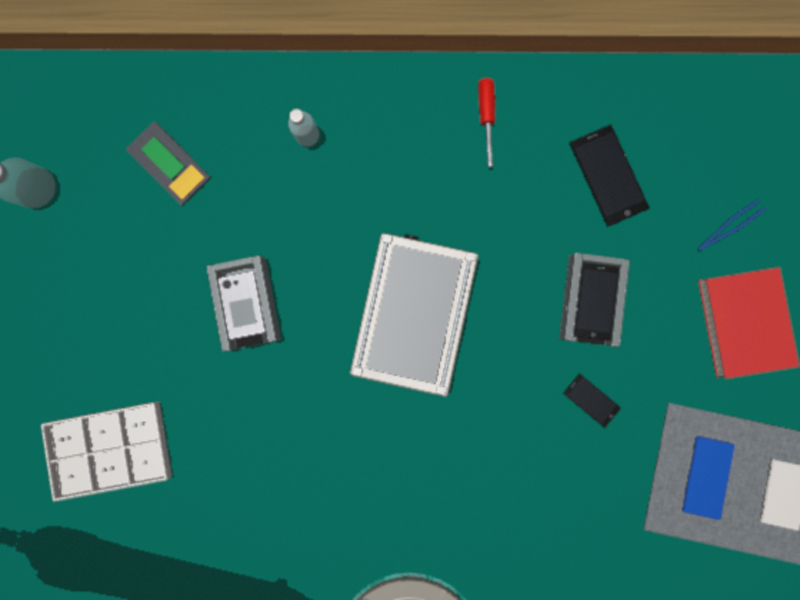

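View pics/scene.png

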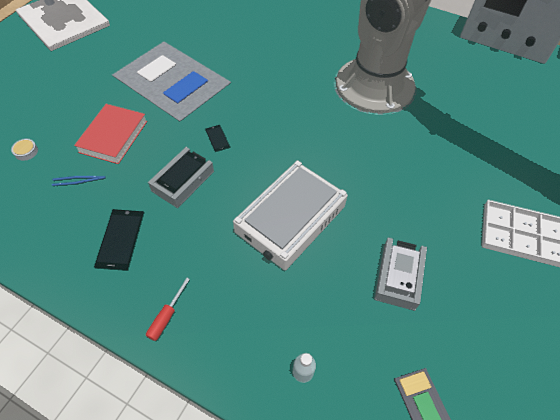

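Top view, in 560x420 pixels. Three things could be taken for the screen: a large phone at (427,122), a mid-size one in a grey stand at (418,210), and a small one at (414,280). I choose the middle one, the one lying in the stand. The shell is in the left stand at (171,213) and the heater is at (290,220). Next come the measurement and a close crop.

```bash
python3 - <<'E'
from h import *
from plant import cams
for n in ("top","scene"):
    p=cams.snapshot(n);f=p['frame']
    for t,z in (("screen",.037),("stand_a",.037),("shell",.037),("plate_center",.056)):
        for r in cams.silhouettes(t,p):
            c=max(cv2.findContours(r['mask'].astype(np.uint8),0,2)[0],key=len)[:,0]
            w=np.array([at(p,u,v,z)[:2] for u,v in c.astype(float)],np.float32)
            b=cv2.minAreaRect(w); print(n,t,round(r['conf'],2),np.round(r['rect']),np.round(b[0],4),np.round(b[1],4),round(b[2],1))
    # metal plate by colour
    hsv=cv2.cvtColor(f,cv2.COLOR_RGB2HSV)
    if n=='top':
        print(f[220,290],f[220,270:330:6].tolist()); cv2.imwrite('pics/crop.png',cv2.resize(f[160:300,235:455][:,:,::-1],None,fx=3.6,fy=3.6,interpolation=cv2.INTER_CUBIC))
E
```

```text
top screen 0.65 [415. 282.  44.  36.] [ 0.3924 -0.2731] [0.085  0.0432] 50.7
top screen 0.64 [427. 126.  58.  74.] [ 0.7381 -0.301 ] [0.1451 0.0749] 23.9
top screen 0.56 [420. 212.  32.  54.] [ 0.542  -0.2803] [0.0567 0.1156] 83.2
top stand_a 0.74 [416. 209.  47.  62.] [ 0.5463 -0.2775] [0.093  0.1329] 83.3
top stand_a 0.3 [287. 222.  88. 110.] [ 0.523 -0.003] [0.1568 0.2337] 78.3
top shell 0.86 [170. 212.  35.  48.] [0.5315 0.2649] [0.0959 0.057 ] 12.1
top plate_center 0.8 [288. 219.  85. 113.] [ 0.5231 -0.0019] [0.1515 0.227 ] 78.6
[173 176 177] [[177, 180, 181], [176, 178, 180], [175, 177, 180], [173, 176, 177], [172, 175, 176], [171, 174, 175], [170, 172, 174], [168, 171, 173], [210, 205, 200], [196, 191, 184]]
scene screen 0.93 [182. 174.  50.  38.] [ 0.5447 -0.2786] [0.058  0.1151] 83.1
scene screen 0.88 [218. 140.  24.  25.] [ 0.4142 -0.2616] [0.0842 0.0405] 50.8
scene screen 0.7 [121. 239.  52.  62.] [ 0.7586 -0.2888] [0.1482 0.0744] 23.7
scene stand_a 0.61 [181. 178.  63.  61.] [ 0.5564 -0.2713] [0.1055 0.1456] 83.0
scene shell 0.61 [403. 267.  32.  42.] [0.5341 0.2659] [0.0962 0.0553] 11.7
scene plate_center 0.85 [292. 214. 115. 106.] [0.5312 0.006 ] [0.1627 0.24  ] 78.1
```

View pics/crop.png

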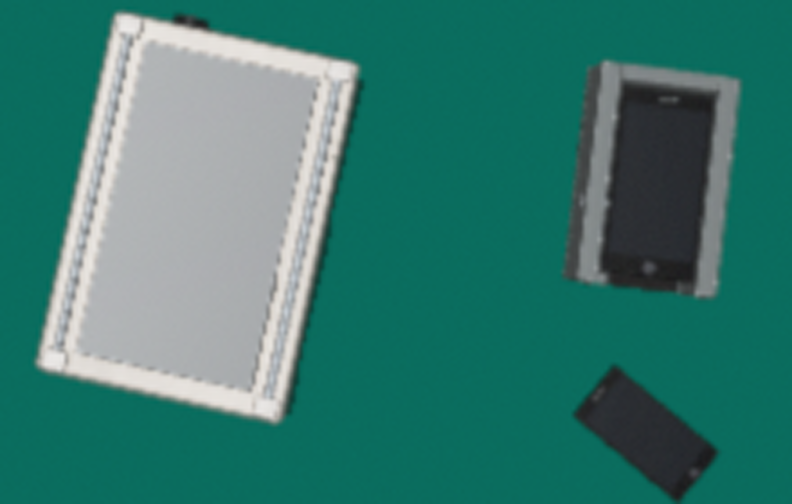

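The crop shows the mid-size screen in its stand, with the home button towards the open lower (-x) end. The heater plate's dashed border is clear. Next I measure the metal plate by colour.

```bash
python3 - <<'E'
from h import *
for n in ("top","scene"):
    p=cams.snapshot(n);f=p['frame']
    u,v=np.round(proj(p,np.array([.523,-.002,.065]))).astype(int)
    g=cv2.GaussianBlur(f,(3,3),0); print(f[v,u])
    m=np.zeros((422,562),np.uint8)
    cv2.floodFill(g.copy(),m,(int(u),int(v)),0,(3,3,3),(3,3,3),4|cv2.FLOODFILL_MASK_ONLY|(255<<8))
    c=max(cv2.findContours(m[1:-1,1:-1],0,1)[0],key=cv2.contourArea)
    c=cv2.convexHull(c)[:,0].astype(float)
    w=np.array([at(p,a,b,.065)[:2] for a,b in c],np.float32);b=cv2.minAreaRect(w);print(n,np.round(b[0],4),np.round(b[1],4),round(b[2],1))
E
```

```text
[174 176 179]
top [ 0.5195 -0.0024] [0.1043 0.1877] 78.3
[161 165 169]
scene [ 0.5215 -0.0006] [0.1001 0.1843] 77.8
```

```bash
python3 -m handwheel '[[0.05,-0.02,0,0,0,0,-1],[0.05,-0.04,0,0,0,0,-1],[0.05,-0.05,0,0,0,0,-1],[0.05,-0.05,0,0,0,0,-1],[0.05,-0.05,0,0,0,0,-1]]' 30
```

```text
time: 1.65
tool_pos: [0.3567, 0.4716, 0.2315]
eef_rot: [0.127, 0.992, 0.0, 0.0]
wrist_force: [0.1, 0.8, 0.2]
finger_gap: 0.0122
grasp_force: 0.0
```

```bash
python3 -m handwheel '[[0.03,-0.05,0,0,0,0,-1],[0.03,-0.05,0,0,0,0,-1],[0.03,-0.05,0,0,0,0,-1],[0.03,-0.05,0,0,0,0,-1],[0.03,-0.05,0,0,0,0,-1]]'; python3 -m handwheel '[[0,-0.05,0,0,0,0,-1],[0,-0.05,0,0,0,0,-1],[0,-0.05,0,0,0,0,-1],[0,-0.05,0,0,0,0,-1],[0,-0.05,0,0,0,0,-1]]';  python3 -m handwheel '[[0,-0.05,0,0,0,0,-1],[0,-0.05,0,0,0,0.05,-1],[0,-0.05,0,0,0,0.05,-1],[0,-0.05,0,0,0,0.036,-1],[0,-0.05,0,0,0,0,-1]]'
```

```text
time: 2.15
tool_pos: [0.4848, 0.257, 0.2317]
eef_rot: [0.127, 0.992, 0.0, 0.0]
wrist_force: [1.3, 0.9, 0.3]
finger_gap: 0.0002
grasp_force: 0.0
time: 2.65
tool_pos: [0.4838, 0.0069, 0.2317]
eef_rot: [0.127, 0.992, 0.0, 0.001]
wrist_force: [1.0, -0.1, 0.4]
finger_gap: 0.0005
grasp_force: 0.0
time: 3.15
tool_pos: [0.4839, -0.243, 0.2318]
eef_rot: [0.059, 0.998, 0.0, 0.001]
wrist_force: [0.3, -0.4, 1.0]
finger_gap: 0.0003
grasp_force: 0.0
```

```bash
cat >> h.py <<'E'
def wrist():
    s=get_state();p=dict(cams.snapshot('wrist'))
    T=np.eye(4);T[:3,:3]=Rotation.from_quat(s['eef_rot']).as_matrix();T[:3,3]=s['tool_pos']
    W=T@np.array(p['hand_eye']);q=dict(p);q['xyz']=W[:3,3];q['rotation']=Rotation.from_matrix(W[:3,:3]).as_quat();return p,q
E
python3 - <<'E'
from h import *
p,q=wrist();f=p['frame'];cv2.imwrite('pics/w1.png',f[:,:,::-1]);print(np.round(q['xyz'],3),np.round(R(q)[:,2],2))
for r in cams.silhouettes('screen',p)+cams.silhouettes('stand_a',p):
    c=max(cv2.findContours(r['mask'].astype(np.uint8),0,2)[0],key=len)[:,0]
    w=np.array([at(q,u,v,.037)[:2] for u,v in c.astype(float)],np.float32)
    b=cv2.minAreaRect(w); print(round(r['conf'],2),np.round(r['rect']),np.round(b[0],4),np.round(b[1],4),round(b[2],1))
E
```

```text
[ 0.409 -0.234  0.374] [ 0.3  -0.03 -0.95]
0.77 [280. 366.  14.  23.] [ 0.7168 -0.2702] [0.0159 0.0328] 83.0
0.74 [232.  80.  92.  74.] [ 0.39   -0.2787] [0.0778 0.0389] 50.5
0.61 [251. 233.  55. 101.] [ 0.5418 -0.281 ] [0.0566 0.1152] 83.2
0.9 [250. 234.  80. 125.] [ 0.542  -0.2804] [0.0841 0.1401] 83.3
```

View pics/w1.png

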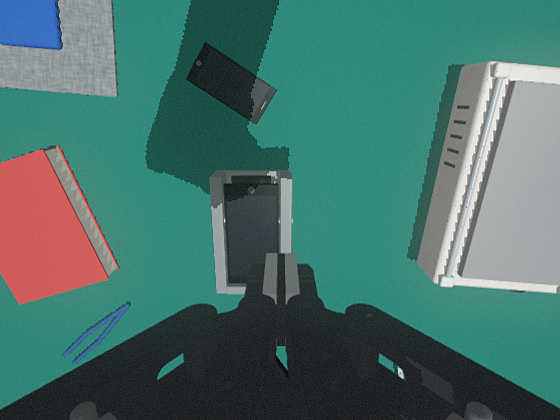

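The wrist picture shows the screen in its stand at (251,233), with the open end up at row 175. It puts the screen at (0.542, -0.281), yaw -6.8°, which agrees with the other two cameras. I use (0.5425, -0.280). The press point is therefore about (0.489, -0.2735).

```bash
python3 -m handwheel '[[0.005,-0.03,-0.02,0,0,0,-1],[0,0,-0.05,0,0,0,-1],[0,0,-0.05,0,0,0,-1],[0,0,-0.04,0,0,0,-1],[0,0,-0.023,0,0,0,-1]]';  python3 -m handwheel '[[0,0,0,0,0,0,-1],[0,0,0,0,0,0,-1]]'
```

```text
time: 3.8
tool_pos: [0.4876, -0.2679, 0.0449]
eef_rot: [0.058, 0.998, 0.002, -0.002]
wrist_force: [0.3, 0.3, 0.2]
finger_gap: -0.0
grasp_force: 0.0
time: 4.0
tool_pos: [0.4897, -0.2703, 0.0488]
eef_rot: [0.059, 0.998, 0.0, 0.0]
wrist_force: [-0.3, 0.2, 0.4]
finger_gap: 0.0001
grasp_force: 0.0
```

```bash
python3 -m handwheel '[[-0.001,-0.003,-0.004,0,0,0,-1],[0,0,-0.004,0,0,0,-1],[0,0,-0.003,0,0,0,-1],[0,0,-0.003,0,0,0,-1],[0,0,-0.003,0,0,0,-1]]';  python3 -m handwheel '[[0,0,-0.002,0,0,0,-1],[0,0,-0.002,0,0,0,-1],[0,0,-0.002,0,0,0,-1]]'
```

```text
time: 4.5
tool_pos: [0.4875, -0.2743, 0.0315]
eef_rot: [0.059, 0.998, 0.0, -0.0]
wrist_force: [-2.4, -0.5, 2.5]
finger_gap: -0.0002
grasp_force: 1.5
time: 4.8
tool_pos: [0.4875, -0.2742, 0.025]
eef_rot: [0.059, 0.998, 0.0, -0.0]
wrist_force: [-2.6, 0.4, 2.3]
finger_gap: 0.0001
grasp_force: 1.4
```

```bash
python3 -m handwheel '[[0,0,-0.002,0,0,0,-1],[0,0,-0.0015,0,0,0,-1]]';  python3 -m handwheel '[[0,0,-0.0015,0,0,0,-1],[0,0,-0.0015,0,0,0,-1]]'
```

```text
time: 5.0
tool_pos: [0.4879, -0.2743, 0.0218]
eef_rot: [0.059, 0.998, 0.0, -0.0]
wrist_force: [-3.9, 0.4, 10.3]
finger_gap: -0.0001
grasp_force: 5.7
time: 5.2
tool_pos: [0.4881, -0.2745, 0.021]
eef_rot: [0.06, 0.998, 0.001, 0.0]
wrist_force: [-8.1, 4.8, 29.0]
finger_gap: -0.0001
grasp_force: 15.0
```

```bash
python3 -m handwheel '[[0,0,0.005,0,0,0,-1],[0,0,0.02,0,0,0,-1],[0,0,0.04,0,0,0,0],[0,0,0.05,0,0,0,1],[0,0,0.04,0,0,0,1]]';  python3 -m handwheel '[[-0.03,0,0,0,0,0,1],[0,0,0,0,0,0,1]]'
python3 - <<'E'
from h import *
p,q=wrist();f=p['frame']
s=cams.snapshot('scene');a=cv2.resize(s['frame'][110:240,110:280],(560,428),interpolation=cv2.INTER_CUBIC)
cv2.imwrite('pics/w2.png',cv2.resize(np.vstack([f,a]),(400,600))[:,:,::-1])
from plant import *
for r in cams.silhouettes('screen',s): print(np.round(r['rect']))
E
```

```text
time: 5.7
tool_pos: [0.4892, -0.2743, 0.1762]
eef_rot: [0.059, 0.998, -0.0, 0.002]
wrist_force: [1.9, -0.1, -0.2]
finger_gap: 0.0435
grasp_force: 0.0
time: 5.9
tool_pos: [0.456, -0.275, 0.1751]
eef_rot: [0.061, 0.998, 0.0, 0.001]
wrist_force: [-0.3, 0.4, -1.3]
finger_gap: 0.0722
grasp_force: 0.0
[120. 239.  51.  60.]
[180. 170.  43.  24.]
[219. 138.  24.  24.]
[293. 216. 114. 110.]
```

View pics/w2.png

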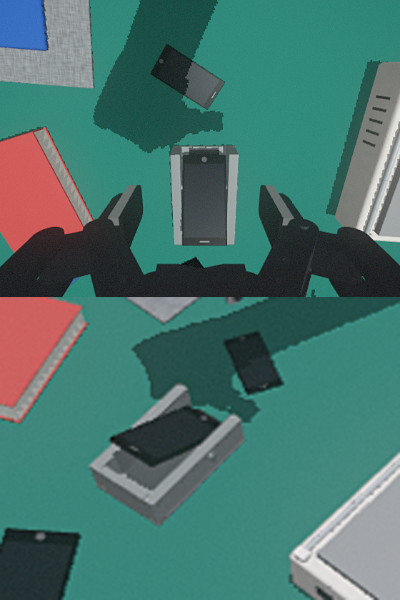

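The screen is tipped up: in the lower half of the picture its far end stands above the walls at (150,440). The gripper is open. Now I check the tipped screen's pose by reprojection, in case it slid.

```bash
python3 - <<'E'
from h import *
from scipy.optimize import minimize
p,q=wrist();P=[(p,q)]
for n in('scene','top'):
    s=cams.snapshot(n);P.append((s,s))
def quad(x,y,yaw,sl,a):
    X=[]
    for lz in(0,5):
      for lx,ly in((-57,-28),(57,-28),(57,28),(-57,28)):
        u,w=lx+sl+15,lz+4
        X.append([u*np.cos(a)-w*np.sin(a)-15,ly,u*np.sin(a)+w*np.cos(a)+28])
    X=np.array(X)/1e3;c,s=np.cos(yaw),np.sin(yaw)
    return np.c_[x+c*X[:,0]-s*X[:,1],y+s*X[:,0]+c*X[:,1],X[:,2]]
obs=[]
for k,(a,b) in enumerate(P):
    e=proj(b,quad(.5425,-.28,-.119,0,.454));
    for r in cams.silhouettes('screen',a):
        if np.hypot(*(np.array(r['rect'][:2])-e.mean(0)))<25:
            obs.append((b,r['mask'],k));print(k,np.round(r['rect']),np.round([e[:,0].min(),e[:,0].max(),e[:,1].min(),e[:,1].max()]))
def iou(v,o):
    b,m,_=o;I=np.zeros(m.shape,np.uint8);cv2.fillConvexPoly(I,cv2.convexHull(np.round(proj(b,quad(*v))*16).astype(np.int32)),1,shift=4);return (I&m).sum()/(I|m).sum()
for o in obs: 
    print(o[2],[ (sl,round(iou((.5425,-.28,-.119,sl,.454),o),3)) for sl in(-8,-4,-2,0,2,4,8)])
f=lambda v:-sum(iou((v[0],v[1],-.119,v[2]*1e3,v[3]/1),o) for o in obs)
r=minimize(f,[.5425,-.28,0,.454],method='Nelder-Mead',options=dict(initial_simplex=np.array([[.5425,-.28,0,.454],[.547,-.28,0,.454],[.5425,-.275,0,.454],[.5425,-.28,.005,.454],[.5425,-.28,0,.5]])));print(r.x,r.fun,get_state()['time'])
E
```

```text
0 [285. 282.  68. 129.] [252. 317. 216. 346.]
1 [180. 171.  43.  27.] [156. 207. 155. 183.]
2 [420. 213.  36.  51.] [398. 437. 186. 238.]
0 [(-8, np.float64(0.838)), (-4, np.float64(0.905)), (-2, np.float64(0.934)), (0, np.float64(0.956)), (2, np.float64(0.942)), (4, np.float64(0.913)), (8, np.float64(0.847))]
1 [(-8, np.float64(0.742)), (-4, np.float64(0.798)), (-2, np.float64(0.822)), (0, np.float64(0.833)), (2, np.float64(0.855)), (4, np.float64(0.826)), (8, np.float64(0.814))]
2 [(-8, np.float64(0.819)), (-4, np.float64(0.876)), (-2, np.float64(0.9)), (0, np.float64(0.927)), (2, np.float64(0.915)), (4, np.float64(0.895)), (8, np.float64(0.842))]
[ 5.43368454e-01 -2.80265651e-01  3.06161145e-04  4.69824619e-01] -2.7660832808768383 6.35
```

The reprojection agrees: the centre is (0.543, -0.280), the tilt is 26°, and the screen hasn't slid. To find how far back the tips stand at a 57 mm opening, I touch the free bench directly below lightly.

```bash
python3 -m handwheel '[[0,0,-0.05,0,0,0,0.33],[0,0,-0.05,0,0,0,0.33],[0,0,-0.04,0,0,0,0.33],[0,0,-0.02,0,0,0,0.33],[0,0,-0.004,0,0,0,0.33]]';  python3 -m handwheel '[[0,0,-0.004,0,0,0,0.33],[0,0,-0.004,0,0,0,0.33],[0,0,0,0,0,0,0.33]]'
```

```text
time: 6.85
tool_pos: [0.456, -0.2731, 0.007]
eef_rot: [0.059, 0.998, 0.001, -0.003]
wrist_force: [0.6, -0.3, 0.0]
finger_gap: 0.0569
grasp_force: 0.0
time: 7.15
tool_pos: [0.4587, -0.2745, 0.0026]
eef_rot: [0.059, 0.998, -0.0, 0.001]
wrist_force: [0.8, 0.4, -0.1]
finger_gap: 0.057
grasp_force: 0.0
```

```bash
python3 -m handwheel '[[0,0,-0.002,0,0,0,0.33],[0,0,-0.002,0,0,0,0.33]]';  python3 -m handwheel '[[0,0,-0.0015,0,0,0,0.33],[0,0,-0.001,0,0,0,0.33]]'
```

```text
time: 7.35
tool_pos: [0.4586, -0.2744, -0.0015]
eef_rot: [0.059, 0.998, -0.0, 0.001]
wrist_force: [0.5, 0.4, -0.7]
finger_gap: 0.0565
grasp_force: 0.0
time: 7.55
tool_pos: [0.458, -0.2742, -0.0043]
eef_rot: [0.059, 0.998, 0.0, 0.0]
wrist_force: [-2.8, 2.3, 13.4]
finger_gap: 0.0571
grasp_force: 6.7
```

Contact came at TCP z ≈ -0.004, so the tips stand 4 mm behind the TCP at this opening. Now I retreat, open and tilt 26°.

```bash
python3 -m handwheel '[[0,0,0.03,0,0,0,0.5],[0,0,0.05,0,0,0,1],[0,0,0.05,0,0,0,1],[0.02,0,0.03,-0.0134,-0.1127,0,1],[0.03,0,0,-0.0134,-0.1127,0,1]]';  python3 -m handwheel '[[0.02,-0.003,0,-0.0134,-0.1127,0,1],[0.02,-0.003,0,-0.0134,-0.1127,0,1],[0,0,0,0,0,0,1],[0,0,0,0,0,0,1]]'; python3 -c "
from h import *
s=get_state();M=Rotation.from_quat(s['eef_rot']).as_matrix();print(M.round(3).tolist(),s['qpos'].round(2),s['tool_pos'])"
```

```text
time: 8.05
tool_pos: [0.5113, -0.2768, 0.1612]
eef_rot: [0.059, 0.991, -0.008, 0.12]
wrist_force: [-0.4, 0.4, -0.2]
finger_gap: 0.0856
grasp_force: 0.0
time: 8.45
tool_pos: [0.5471, -0.2803, 0.1551]
eef_rot: [0.058, 0.973, -0.013, 0.223]
wrist_force: [-0.6, -0.7, -0.3]
finger_gap: 0.0854
grasp_force: 0.0
[[-0.893, 0.119, 0.433], [0.107, 0.993, -0.051], [-0.436, 0.001, -0.9]] [ 0.07  0.24  0.48  2.06 -0.6   0.51  2.45] [ 0.5471307  -0.28025165  0.15509746]
```

```bash
python3 -m handwheel '[[0,0,-0.03,0,0,0,1],[0,0,-0.022,0,0,0,1],[0.01,-0.001,-0.021,0,0,0,1],[0.01,-0.001,-0.021,0,0,0,1],[0.004,-0.001,-0.009,0,0,0,1]]';  python3 -m handwheel '[[0,0,0,0,0,0,1],[0,0,0,0,0,0,1]]'
```

```text
time: 8.95
tool_pos: [0.5726, -0.2822, 0.0505]
eef_rot: [0.057, 0.973, -0.012, 0.223]
wrist_force: [-1.1, 0.2, -0.2]
finger_gap: 0.0854
grasp_force: 0.0
time: 9.15
tool_pos: [0.5723, -0.2836, 0.053]
eef_rot: [0.058, 0.973, -0.013, 0.225]
wrist_force: [0.1, -0.5, 0.4]
finger_gap: 0.0853
grasp_force: 0.0
```

```bash
python3 -m handwheel '[[0.001,0,-0.0043,0,0,0,1],[0,0,0,0,0,0,0.5],[0,0,0,0,0,0,0.5]]' 30;  python3 -c "
from h import *
print(get_state()['tool_pos'])
f=wrist()[0]['frame'];s=cams.snapshot('scene')['frame'][110:240,110:280]
cv2.imwrite('pics/w3.png',cv2.resize(np.vstack([f,cv2.resize(s,(560,428),interpolation=cv2.INTER_CUBIC)]),(400,600))[:,:,::-1])"
```

```text
time: 9.45
tool_pos: [0.573, -0.2832, 0.0486]
eef_rot: [0.058, 0.973, -0.013, 0.225]
wrist_force: [-0.7, 0.8, -0.1]
finger_gap: 0.0641
grasp_force: 0.0
[ 0.57302987 -0.28321673  0.04856548]
```

View pics/w3.png

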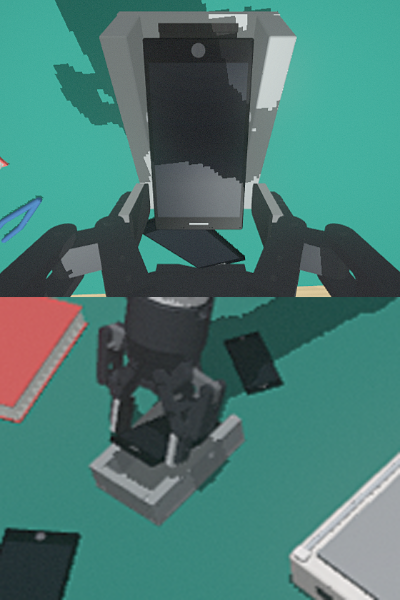

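The fingers straddle the screen near its raised end. In the top half the tips are at columns 148 and 253, either side of edges at about 153 and 243, so it's nearly centred. Now I close and lift along the normal.

```bash
python3 -m handwheel '[[0,0,0,0,0,0,0.3],[0,0,0,0,0,0,0.1],[0,0,0,0,0,0,-0.2],[0,0,0,0,0,0,-0.2]]' 35; python3 -m handwheel '[[0,0,0,0,0,0,-0.2],[0,0,0,0,0,0,-0.2]]'
```

```text
time: 9.95
tool_pos: [0.5731, -0.2833, 0.0483]
eef_rot: [0.058, 0.973, -0.013, 0.225]
wrist_force: [-0.8, 1.2, 2.4]
finger_gap: 0.055
grasp_force: 37.1
time: 10.15
tool_pos: [0.5732, -0.2833, 0.0483]
eef_rot: [0.058, 0.973, -0.013, 0.225]
wrist_force: [-0.8, 1.0, 2.4]
finger_gap: 0.0549
grasp_force: 37.2
```

```bash
python3 -m handwheel '[[0,0,0.005,0,0,0,-0.2],[0,0,0.015,0,0,0,-0.2],[0,0,0.03,0,0,0,-0.2],[0,0,0.04,0,0,0,-0.2],[0,0,0.04,0,0,0,-0.2]]'; python3 -m handwheel '[[0,0,0.02,0,0,0,-0.2],[0,0,0,0,0,0,-0.2]]'; python3 -c "
from h import *
f=wrist()[0]['frame'];s=cams.snapshot('scene')['frame'][100:230,110:280]
cv2.imwrite('pics/w4.png',cv2.resize(np.vstack([f,cv2.resize(s,(560,428),interpolation=cv2.INTER_CUBIC)]),(400,600))[:,:,::-1])"
```

```text
time: 10.65
tool_pos: [0.572, -0.2827, 0.1784]
eef_rot: [0.058, 0.973, -0.013, 0.223]
wrist_force: [0.4, -0.2, 0.0]
finger_gap: 0.0545
grasp_force: 37.2
time: 10.85
tool_pos: [0.5749, -0.2841, 0.2021]
eef_rot: [0.057, 0.972, -0.014, 0.228]
wrist_force: [0.3, -0.7, -0.3]
finger_gap: 0.0548
grasp_force: 37.2
```

View pics/w4.png

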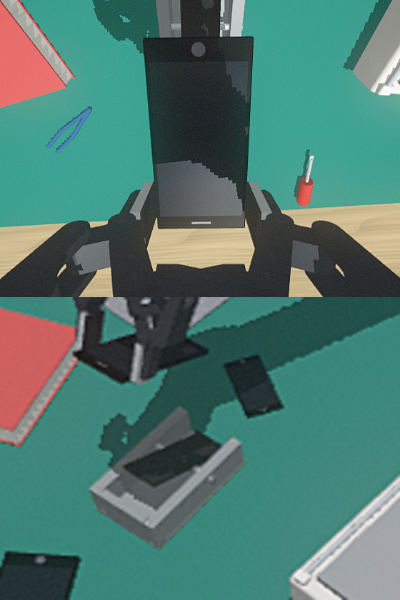

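The screen is held, lifted clear of the stand and still square in the fingers. In the top half it runs from (145,38) to (250,228). Next I level it, yaw it -5° and carry it above the plate.

```bash
python3 -m handwheel '[[0,0.02,0,0.0134,0.1127,0,-0.2],[0,0.03,0,0.0134,0.1127,0,-0.2],[-0.005,0.04,0,0.0134,0.1127,0,-0.2],[-0.005,0.04,0,0.0134,0.1127,0,-0.2],[-0.005,0.04,0,0,0,-0.045,-0.2]]'; python3 -m handwheel '[[-0.005,0.04,0,0,0,-0.042,-0.2],[0,0.04,0,0,0,0,-0.2],[0,0.02,0,0,0,0,-0.2],[0,0,0,0,0,0,-0.2],[0,0,0,0,0,0,-0.2]]'
cat > fit.py <<'E'
from h import *
from scipy.optimize import minimize
p,q=wrist();s=get_state();t=cams.snapshot('top')
M=Rotation.from_quat(s['eef_rot']).as_matrix();print(M.round(3).tolist(),s['tool_pos'])
a=np.array([[lx,ly,lz] for lz in(0,5) for lx,ly in((-57,-28),(57,-28),(57,28),(-57,28))])/1e3
def C(v):  # centre x,y, z, yaw, pitch
    return np.array(v[:3])+Rotation.from_euler('ZY',[v[3],v[4]]).apply(a)
x0=np.array([s['tool_pos'][0]-.0343,s['tool_pos'][1]+.0072,s['tool_pos'][2]+.0055,-.206,0])
obs=[]
for k,(A,b) in enumerate(((p,q),(t,t))):
    e=proj(b,C(x0))
    for r in cams.silhouettes('screen',A):
        if np.hypot(*(np.array(r['rect'][:2])-e.mean(0)))<45: obs.append((b,r['mask'],k));print(k,np.round(r['rect']),np.round([e.min(0),e.max(0)]).tolist())
def iou(v,o):
    b,m,_=o;I=np.zeros(m.shape,np.uint8);cv2.fillConvexPoly(I,cv2.convexHull(np.round(proj(b,C(v))*16).astype(np.int32)),1,shift=4);return (I&m).sum()/(I|m).sum()
o=[i for i in obs if i[2]==0]
S=np.array([.004,.004,.05,.1]);f=lambda d:-sum(iou(x0+[d[0]*S[0],d[1]*S[1],0,d[2]*S[2],d[3]*S[3]],i) for i in o)
print([iou(x0,i) for i in obs]);r=minimize(f,np.zeros(4),method='Nelder-Mead',options=dict(initial_simplex=np.vstack([np.zeros(4),np.eye(4)])));print((r.x*S).round(4),r.fun)
E
python3 fit.py
```

```text
time: 11.45
tool_pos: [0.5596, -0.1106, 0.1956]
eef_rot: [0.081, 0.997, -0.001, -0.002]
wrist_force: [0.9, 1.0, -0.7]
finger_gap: 0.0547
grasp_force: 37.2
time: 11.95
tool_pos: [0.5519, -0.0135, 0.1964]
eef_rot: [0.102, 0.995, -0.001, -0.002]
wrist_force: [0.7, -1.0, -0.2]
finger_gap: 0.0547
grasp_force: 37.2
[[-0.979, 0.206, -0.002], [0.206, 0.979, -0.001], [0.002, -0.002, -1.0]] [ 0.55210347 -0.01472245  0.19684999]
0 [278. 188. 155. 273.] [[199.0, 51.0], [357.0, 326.0]]
[np.float64(0.953391879852361)]
[0.0003 0.0004 0.015  0.066 ] -0.9676278493430054
```

```bash
python3 -m handwheel '[[0.003,0.006,-0.03,0,0,0,-0.2],[0,0,-0.04,0,0,0,-0.2],[0,0,-0.03,0,0,0,-0.2],[0,0,-0.015,0,0,0,-0.2],[0,0,-0.005,0,0,0,-0.2]]'; python3 -m handwheel '[[0,0,0,0,0,0,-0.2]]'
cat >> fit.py <<'E'
sc=cams.snapshot('scene');ims=[]
for A,b,(r0,r1,c0,c1) in((p,q,(20,350,140,420)),(sc,sc,(150,270,230,350))):
    k=5 if A is sc else 2.;I=cv2.resize(A['frame'][r0:r1,c0:c1],None,fx=k,fy=k,interpolation=cv2.INTER_CUBIC)
    for pi,col in((0,(0,255,0)),(.066,(255,0,0))):
        v=x0.copy();v[4]=pi;e=(proj(b,C(v))-[c0,r0]+.5)*k
        cv2.polylines(I,[np.round(e[4:]).astype(np.int32)],True,col,1)
    ims.append(cv2.resize(I,(int(I.shape[1]*590/I.shape[0]),590)))
I=np.hstack(ims);print(I.shape);I=cv2.resize(I,(800,int(I.shape[0]*800/I.shape[1]))) ;cv2.imwrite('pics/w5.png',I[:,:,::-1])
E
python3 fit.py
```

```text
time: 12.65
tool_pos: [0.555, -0.0081, 0.0767]
eef_rot: [0.103, 0.995, -0.0, -0.001]
wrist_force: [-0.2, -0.4, -0.3]
finger_gap: 0.0549
grasp_force: 37.2
time: 12.75
tool_pos: [0.5563, -0.0079, 0.0783]
eef_rot: [0.103, 0.995, -0.0, 0.0]
wrist_force: [-0.6, -0.7, -0.7]
finger_gap: 0.0545
grasp_force: 37.2
[[-0.979, 0.205, 0.002], [0.205, 0.979, 0.0], [-0.002, 0.001, -1.0]] [ 0.55702495 -0.00773568  0.07911357]
0 [277. 188. 154. 275.] [[202.0, 52.0], [361.0, 327.0]]
[np.float64(0.9416286513597298)]
[-0.0002 -0.0008  0.0151  0.0598] -0.9645804500486955
(590, 1090, 3)
```

View pics/w5.png

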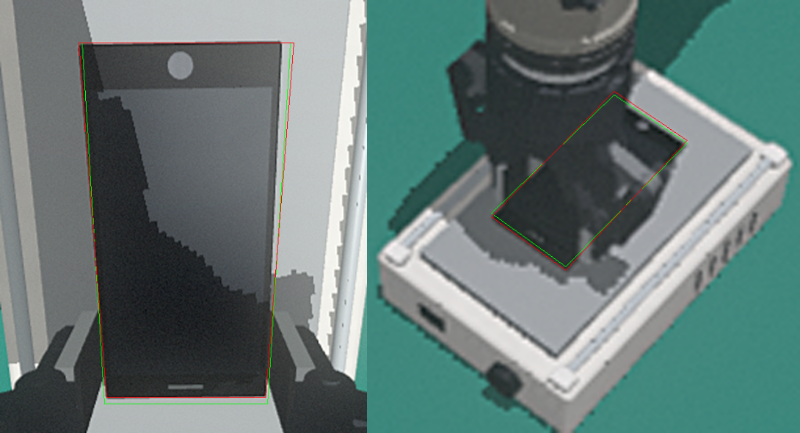

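On the left the screen's outline matches the prediction, except the -x end, whose top right corner is at column 281 where I expected 291. I get the pitch from a PnP on the corners.

```bash
python3 - <<'E'
from h import *
p,q=wrist();s=get_state();g=cv2.cvtColor(p['frame'],cv2.COLOR_RGB2GRAY).astype(float);g=cv2.GaussianBlur(g,(3,3),0)
pk=[]
def line(A,B,ts):   # subpixel strongest edge along the normal, robust line fit
    A,B=np.array(A,float),np.array(B,float);d=(B-A)/np.linalg.norm(B-A);n=np.array([-d[1],d[0]]);P=[]
    for t in ts:
        c=A+(B-A)*t;k=np.arange(-6,6.1,.25);xy=c+k[:,None]*n
        v=cv2.remap(g.astype(np.float32),xy[:,0].astype(np.float32)[:,None],xy[:,1].astype(np.float32)[:,None],1)[:,0]
        P.append(xy[np.argmax(abs(np.gradient(v)))])
    l=cv2.fitLine(np.array(P,np.float32),cv2.DIST_HUBER,0,.01,.01)[:,0];return l
TL,TR,BR,BL=(201,52.8),(354,52),(343.5,322.6),(220,322.6)
ls=[line(TL,TR,np.linspace(.1,.9,30)),line(TR,BR,np.linspace(.05,.65,30)),line(BR,BL,np.linspace(.1,.9,30)),line(BL,TL,np.linspace(.35,.95,30))]
def X(a,b):
    A=np.array([[a[0],-b[0]],[a[1],-b[1]]]);t=np.linalg.solve(A,[b[2]-a[2],b[3]-a[3]]);return [a[2]+t[0]*a[0],a[3]+t[0]*a[1]]
c=np.array([X(ls[0],ls[3]),X(ls[0],ls[1]),X(ls[1],ls[2]),X(ls[2],ls[3])]);print(c.round(1).tolist())
K=np.array([[p['fx'],0,p['cx']],[0,p['fy'],p['cy']],[0,0,1.]])
# which corner: image up = -x end ; left = -y?
for sgn in(1,-1):
    o=np.array([[-57,-28*sgn,0],[-57,28*sgn,0],[57,28*sgn,0],[57,-28*sgn,0]])/1e3
    n,rs,ts,er=cv2.solvePnPGeneric(o,c,K,None,flags=cv2.SOLVEPNP_IPPE)
    for r,t,e in zip(rs,ts,er):
        Rw=R(q)@cv2.Rodrigues(r)[0];w=q['xyz']+R(q)@t[:,0];print(sgn,'ctr',w.round(4),'x',Rw[:,0].round(3),'n',Rw[:,2].round(3),e)
print(s['tool_pos'],s['time'])
E
```

```text
[[199.1999969482422, 53.0], [355.0, 51.0], [342.0, 322.20001220703125], [220.1999969482422, 322.79998779296875]]
1 ctr [ 0.5229 -0.0007  0.0877] x [ 0.982 -0.191  0.003] n [-0.006 -0.014  1.   ] [0.17303273]
1 ctr [0.5095 0.0021 0.0885] x [ 0.815 -0.155  0.558] n [-0.542  0.133  0.83 ] [12.26784284]
-1 ctr [ 0.5229 -0.0007  0.0877] x [ 0.982 -0.191  0.003] n [ 0.006  0.014 -1.   ] [0.17303273]
-1 ctr [0.5095 0.0021 0.0885] x [ 0.815 -0.155  0.558] n [ 0.542 -0.133 -0.83 ] [12.26784284]
[ 0.55680396 -0.00712926  0.07915309] 13.05
```

PnP says the screen is flat (normal 0.006, 0.014, 1.0), its yaw is -11.0° and it is about 2.5 mm off in x. I correct that and lower it gently.

```bash
python3 -m handwheel '[[-0.0025,-0.001,-0.004,0,0,-0.012,-0.2],[0,0,-0.004,0,0,0,-0.2],[0,0,-0.004,0,0,0,-0.2],[0,0,-0.002,0,0,0,-0.2]]'; python3 -m handwheel '[[0,0,-0.001,0,0,0,-0.2],[0,0,-0.001,0,0,0,-0.2]]'
```

```text
time: 13.45
tool_pos: [0.553, -0.0081, 0.0634]
eef_rot: [0.109, 0.994, -0.0, -0.0]
wrist_force: [-0.4, 0.8, -0.6]
finger_gap: 0.0546
grasp_force: 37.2
time: 13.65
tool_pos: [0.5535, -0.0082, 0.0619]
eef_rot: [0.109, 0.994, -0.0, -0.0]
wrist_force: [-0.1, -0.0, -1.3]
finger_gap: 0.0543
grasp_force: 37.2
```

```bash
python3 -m handwheel '[[0,0,0,0,0,0,-0.2]]'
```

```text
time: 13.75
tool_pos: [0.5535, -0.0082, 0.0619]
eef_rot: [0.109, 0.994, 0.0, -0.0]
wrist_force: [0.5, -0.1, -0.4]
finger_gap: 0.0547
grasp_force: 37.2
```

```bash
python3 -m handwheel '[[0,0,-0.0007,0,0,0,-0.2],[0,0,-0.0007,0,0,0,-0.2]]';  python3 -m handwheel '[[0,0,-0.0005,0,0,0,-0.2],[0,0,0,0,0,0,-0.2]]'
```

```text
time: 13.95
tool_pos: [0.5537, -0.0082, 0.0613]
eef_rot: [0.109, 0.994, 0.0, 0.0]
wrist_force: [-2.6, -0.2, 9.3]
finger_gap: 0.0545
grasp_force: 42.4
time: 14.15
tool_pos: [0.5537, -0.0082, 0.0613]
eef_rot: [0.109, 0.994, 0.0, 0.0]
wrist_force: [-2.5, -0.2, 7.8]
finger_gap: 0.0552
grasp_force: 41.8
```

```bash
python3 -m handwheel '[[0,0,0,0,0,0,0.25],[0,0,0,0,0,0,0.3],[0,0,0,0,0,0,0.33],[0,0,0,0,0,0,0.36]]' 20; python3 -m handwheel '[[0,0,0,0,0,0,0.45],[0,0,0,0,0,0,0.6],[0,0,0,0,0,0,0.8]]'
```

```text
time: 14.55
tool_pos: [0.5539, -0.0082, 0.0605]
eef_rot: [0.109, 0.994, 0.0, 0.0]
wrist_force: [-0.1, -0.0, 3.6]
finger_gap: 0.0581
grasp_force: 1.7
time: 14.85
tool_pos: [0.5532, -0.0082, 0.0598]
eef_rot: [0.109, 0.994, -0.0, -0.0]
wrist_force: [0.7, 0.7, -0.9]
finger_gap: 0.0766
grasp_force: 0.0
```

Released. Now I back straight up and check.

```bash
python3 -m handwheel '[[0,0,0.01,0,0,0,1],[0,0,0.03,0,0,0,1],[0,0,0.05,0,0,0,1],[-0.02,0,0.05,0,0,0,1],[-0.03,0,0.02,0,0,0,1]]'; python3 -m handwheel '[[0,0,0,0,0,0,1],[0,0,0,0,0,0,1]]'
python3 - <<'E'
from h import *
p,q=wrist();t=cams.snapshot('scene')
for n,A,b in(('w',p,q),('s',t,t)):
    for r in cams.silhouettes('screen',A):
        c=max(cv2.findContours(r['mask'].astype(np.uint8),0,2)[0],key=len)[:,0].astype(float)
        w=np.array([at(b,u,v,.07)[:2] for u,v in c],np.float32);B=cv2.minAreaRect(w)
        if abs(B[0][1])<.1: print(n,np.round(B[0],4),np.round(B[1],4),round(B[2],1),r['conf'])
I=np.hstack([cv2.resize(p['frame'],(400,300)),cv2.resize(t['frame'][120:300,170:410],(400,300),interpolation=cv2.INTER_CUBIC)]);cv2.imwrite('pics/w6.png',I[:,:,::-1]);print(get_state()['tool_pos'],get_state()['time'])
E
```

```text
time: 15.35
tool_pos: [0.5082, -0.0088, 0.2215]
eef_rot: [0.109, 0.994, 0.001, 0.004]
wrist_force: [0.1, 0.9, 0.5]
finger_gap: 0.0852
grasp_force: 0.0
time: 15.55
tool_pos: [0.505, -0.0079, 0.2174]
eef_rot: [0.109, 0.994, 0.001, 0.001]
wrist_force: [-0.0, 0.6, -0.4]
finger_gap: 0.0854
grasp_force: 0.0
w [ 0.5185 -0.0011] [0.0562 0.1141] 79.0 0.75
s [0.5217 0.0009] [0.0585 0.113 ] 79.0 0.83
[ 0.50487174 -0.00811627  0.21552334] 15.75
```

View pics/w6.png

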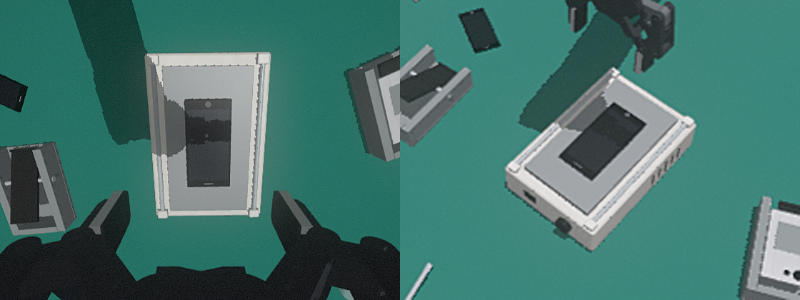

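The screen lies flat and face up in the middle of the plate, at (208,142) in the left half. It is within about 2 mm and 1° of where it should be, the robot is clear, and the shell is still in its stand. I'm handing the job in.

```bash
python3 -c "
from plant import ticket
print(ticket.sign_off())"
```

```text
the job is handed in; nothing more can be done
None
```

The job is handed in at about 16 s of the 45 s allowed: I tipped the screen up in its stand, picked it up and laid it flat and face up in the middle of the heater plate, within about 2 mm and 1° by the last pictures, without touching the shell.

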